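# Set the lamp attenuator to its third click

## Task

On top of the grey filter changer, push the tall round attenuator lever back with a fingertip until it is fully home, at the end of the housing where the light tube sticks out. Then push it out again click by click, feeling and counting, and leave it seated in the third click from home; never let it run on past the third click, even briefly. Only push the lever from its side: do not pinch it or take it between the fingers, and leave the short flat iris lever and all other things where they are.

Things in the scene. Friction and masses are not known exactly. Their poses are not given: they have to be found in the camera images.
- changer: Filter changer: fixed grey housing 140 (x) x 220 (y) x 75 (z) mm, flat dark cover on top, turned by its yaw. Origin: centre of its underside, z up. A light tube (36 mm across, axis 40 mm up) sticks out 64 mm from its -y end: that is the home end of the attenuator lever. Two slots run along the housing's y on the cover: the attenuator's at x = +30 mm, the iris lever's at x = -35 mm. A white bar across the attenuator's slot line lies at y = -62 mm.
- attenuator (a joint): Position in m of the attenuator lever along the housing's +y. 0 is home (a stop just behind it at -1.5 mm), where the lever stands at housing y = -35 mm; a ball catch clicks every 14 mm: clicks 1 to 5 at 0.014, 0.028, 0.042, 0.056, 0.070 (far stop just behind). It starts at or near click 1 or 2. Leaving a seat takes about 4 to 6 N at once, the resistance fades towards half-way (7 mm on), and from there the lever snaps on by itself into the next seat and stays there.
- attenuator_top (a point): Centre of the top face of the attenuator lever's post: an upright plain aluminium round post, 16 mm across (12 mm across in its lowest 10 mm), its top 36 mm above the cover (111 mm above the table). Axes as the housing's. Along its line the cover is free, 25 mm to either side, for 50 mm beyond both ends of its 70 mm travel. The post slides only along the housing's y and cannot be lifted.
- iris (a joint): Position in m of the iris lever along the housing's +y, 0 to 0.060, smooth, no clicks. To be left alone (within 4 mm).
- iris_top (a point): Centre of the top of the iris lever: a flat aluminium tab 22 (x) x 6 (y) mm, 18 mm above the cover, in the slot at housing x = -35 mm. It stands at housing y = -30 mm plus its joint value. To be left alone.
- filter_ring: Loose dark filter ring, 29 mm across, 8 mm high, lying on the changer's cover near its +y end. Origin: centre of its underside. Leave alone.
- jar: Loose clear jar with a white lid, 68 mm across, 95 mm high, beyond the changer's +y end. Origin: centre of its underside. Leave alone.
- slide_box: Loose grey slide box 35 x 85 x 28 mm on the table by the changer's -x side. Origin: centre of its underside. Leave alone.
- survey_meter: Loose beige hand meter 90 x 190 x 35 mm at the left. Origin: centre of its underside. Leave alone.
- probe: Loose round metal probe 64 mm across, 34 mm high, with a dark blue handle 130 mm long to its -x, lying on a 4 mm copper plate at the right. Origin: centre of the round head's underside. Leave alone.
- dish: Loose clear dish 76 mm across, 16 mm high, at the left. Origin: centre of its underside. Leave alone.
- blower: Loose grey dust blower, 52 mm across, 90 mm high, at the right. Origin: centre of its underside. Leave alone.

How it is judged:
By the outcome, as a careful person would: the job done as asked, in the order asked, and still so for the second after the job is handed in, with the robot touching nothing.
It also fails if it takes over 64 s, if anything falls off the work surface, if the arm or the gripper's body presses on something with over 40 N, if the wrist force passes 120 N, or if a joint passes its speed limit or range.

## Robot

A 6-joint arm with a two-finger parallel gripper is mounted at the origin on the work surface. World frame = base frame: x ahead of the robot, y to its left, z up, the work surface at z = 0. Lengths are in m, angles in rad, forces in N, time in s.
With the tool pointing down it reaches from about 0.3 to 0.875 m from the base axis. Payload 6.4 kg.
Tool frame: the origin (TCP) lies at the very end of the fingers, on their centre line; the grasp point (between the pads) lies 19 mm behind it (ctrl.grip_point_offset is the z of the grasp point in the tool frame, in m); z points along the fingers, y is the direction in which the jaws open and shut (so a half turn about z gives the same grasp; the last joint's range is limited). The gripper opens to 85 mm and grips with 20 to 120 N. Pads are 22 mm wide; open, the fingers measure 114 mm over their backs; the gripper's body (76 mm by 85 mm) begins 54 mm behind the grasp point. The pads swing forward as they close: fully open they stand 13 mm farther back than shut.
Start: joints at [1.109, 0.181, 1.607, -0, 1.354, -0.206], TCP at [0.145, 0.556, 0.231] pointing down, gripper open.
Joint ranges: [-2.99, 2.99], [-0.89, 2.07], [0.3, 2.58], [-1.14, 4.28], [0, 2.63], [-3.12, 3.12]. Speed limits (rad/s): [2.57, 2.57, 3.01, 3.14, 3.14, 3.14].

## Interface

Orientations are given as a unit quaternion [w, x, y, z].
In Python, from bench import status, cams, ctrl gives the robot as it stands.
- The arm moves only by the shell command python3 -m handwheel 'ROWS'. ROWS is JSON, a list of rows, each an object with "grip": the finger opening in cm, from 0 to 8.54; "linear": the shift along the tool's x, y, z in cm, a list of three; "rotation": the turn, a rotation vector about the tool's x, y, z in degrees, a list of three. A call has 1 to 12 rows; each row is the pose to reach, as a shift and turn from the pose commanded when the call began, along the tool's axes at that moment; what a row does not reach only later rows make up. A row lasts 1/12 s, in which the tool goes at most 41.7 mm and 7.16 degrees, less where a joint would pass 70% of its speed; a pose out of reach is approached as far as the arm can. A call with a gripper value outside its range is refused whole. The fingers move at their own pace and stop on an object; the grip force is fixed at half the most. Time passes only in rows, so rows that repeat a pose let the fingers close. It gives the time, the measured TCP pose, the force and the opening at its end, in the units of the state.
- status.get_obs(): the state, without advancing time (a new reading comes with each control period).
- cams.camera(name): name is "scene" or "side" or "wrist"; returns the picture (384x512x3 uint8, red, green, blue); there is no depth.
- cams.camera_info(name): a dict with "fovy" (degrees; the focal length in pixels is half the picture's height over the tangent of half this angle, whatever the lens; pixels are square), "cx", "cy" (the principal point, pixels), "k1" (the pictures are not rectified: a ray, as slopes to the right and down, at radius r is drawn at 1 + k1 r^2 times it, then the intrinsics apply), "world_from_camera" (4x4, takes a point from camera to world coordinates); the wrist camera has in their place "mount" (4x4, takes a point from camera to tool coordinates, whose origin is the TCP and whose axes are the flange's). Camera axes: x right, y down, z forward; pixel columns grow to the right and rows downward; lengths in m; the calibration is good to about 2 mm. A picture is of the moment at which its call begins: read the wrist's pose just before it. camera_info takes no time and is no camera call.
- ctrl.hand_in(): hands the job in, once; it reports no verdict.
The state is a dict: "time_s": time; "q": joint angles; "dq": joint speeds; "joint_efforts": joint torques, N m; "eef_pos": TCP position; "eef_rot": TCP orientation; "wrist_force": force on the tool from outside, world axes, zero at the start; "torque": the same for the moment, N m; "opening": opening from 0.0 (shut) to 1.0 (fully open).
Only numpy, scipy, OpenCV 4.12 (cv2) and the standard library are available. Lean on these libraries where they do the work, as an engineer would, in place of code of your own. Each camera call takes 0.05 s, during which the arm holds its last target.

## Working session

There is one attempt and no reset: what is moved stays moved. The work goes in short steps, Python scripts to look and compute and a shell command to move; the robot and the scene stay as the last step left them, time stands still between calls to the robot, and variables do not carry over. Pictures are saved under pics/ and viewed, and the job is handed in when it is done.

```bash
ls; mkdir -p pics; python3 - <<'E'
from bench import status,cams,ctrl
import cv2
print(status.get_obs())
for n in ("scene","side","wrist"):
    im=cams.camera(n); cv2.imwrite(f"pics/{n}0.png",im[:,:,::-1]); print(n,cams.camera_info(n))
E
```

```text
pics
{'time_s': 0.0, 'q': array([ 1.10869158e+00,  1.81509059e-01,  1.60803041e+00,  6.28046373e-06,
        1.35383878e+00, -2.06332409e-01]), 'dq': array([-0.00049137, -0.00191756,  0.00054674,  0.00068593,  0.00168138,
       -0.0006213 ]), 'joint_efforts': array([-8.44942565e-05, -4.44870651e+01, -3.51335049e+01, -3.03060915e-04,
        9.25391971e-03,  1.55042204e-05]), 'eef_pos': array([0.14520898, 0.55577044, 0.23039133]), 'eef_rot': array([-2.95761389e-04,  1.27538484e-01,  9.91833221e-01, -8.42389646e-04]), 'wrist_force': array([ 0.19078666, -0.69456734, -0.67531915]), 'torque': array([ 0.02686194, -0.02463642, -0.02383642]), 'opening': 1.0025816205592397}
scene {'fovy': 43.56136119227955, 'cx': 255.8216032411739, 'cy': 193.81866746242252, 'k1': 0.054229911095816846, 'world_from_camera': array([[ 0.87012161,  0.4100507 , -0.27339864,  0.85341381],
       [ 0.49260912, -0.70675385,  0.50777479, -0.69044269],
       [ 0.01498787, -0.57650448, -0.81695651,  1.24531314],
       [ 0.        ,  0.        ,  0.        ,  1.        ]])}
side {'fovy': 48.35541427532364, 'cx': 255.41957384492002, 'cy': 198.01018753509732, 'k1': -0.07787274975545269, 'world_from_camera': array([[ 0.8939901 , -0.29255141,  0.33940445,  0.05929533],
       [-0.44777816, -0.61138023,  0.65246374, -0.80454045],
       [ 0.01662599, -0.73527402, -0.67756601,  0.92497382],
       [ 0.        ,  0.        ,  0.        ,  1.        ]])}
wrist {'fovy': 68.45496627068613, 'cx': 252.7892777287418, 'cy': 194.21658196617992, 'k1': -0.03781202163574219, 'mount': array([[-1.15507053e-04, -9.60688426e-01, -2.77628770e-01,
         7.13088024e-02],
       [ 9.99999983e-01, -1.51356354e-04,  1.07695057e-04,
        -4.18604588e-04],
       [-1.45482273e-04, -2.77628753e-01,  9.60688427e-01,
        -1.41944154e-01],
       [ 0.00000000e+00,  0.00000000e+00,  0.00000000e+00,
         1.00000000e+00]])}
```

View pics/scene0.png

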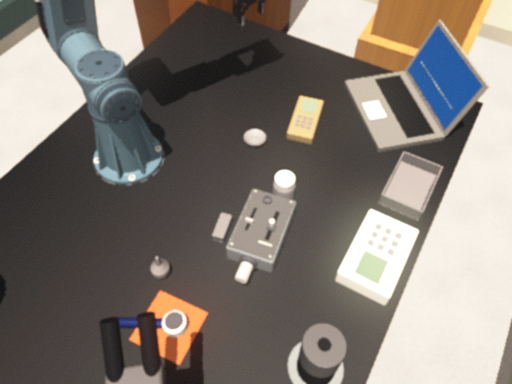

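View pics/side0.png

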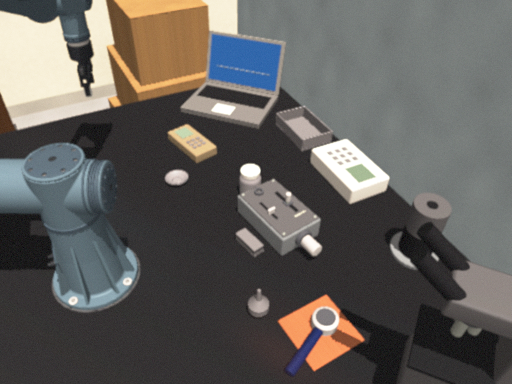

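View pics/wrist0.png

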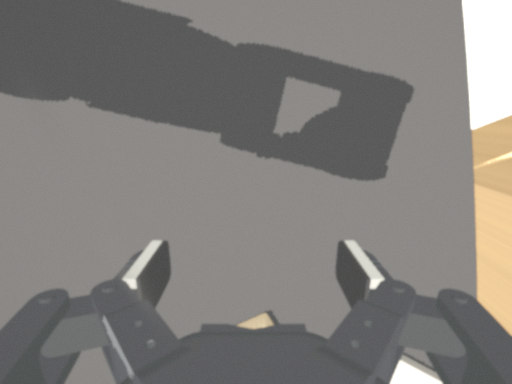

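The scene view shows the changer at about (262,230), the jar at (285,182) and the tube at (244,272). I'll enlarge crops of both fixed views next.

```bash
cat > h.py <<'E'
import numpy as np, cv2
from bench import cams,status
from scipy.spatial.transform import Rotation as R
def K(i):
    f=192/np.tan(np.radians(i['fovy'])/2); return np.array([[f,0,i['cx']],[0,f,i['cy']],[0,0,1.]])
def wfc(name,obs=None):
    i=cams.camera_info(name)
    if name!='wrist': return i['world_from_camera']
    o=obs; T=np.eye(4); w,x,y,z=o['eef_rot']; T[:3,:3]=R.from_quat([x,y,z,w]).as_matrix(); T[:3,3]=o['eef_pos']
    return T@i['mount']
def project(P,name,T=None):
    i=cams.camera_info(name); T=wfc(name) if T is None else T; C=np.linalg.inv(T)
    return cv2.projectPoints(np.atleast_2d(P).astype(float),cv2.Rodrigues(C[:3,:3])[0],C[:3,3],K(i),np.array([i['k1'],0,0,0.]))[0][:,0]
def onplane(uv,z,name,T=None):
    i=cams.camera_info(name); T=wfc(name) if T is None else T
    n=cv2.undistortPoints(np.array(uv,float).reshape(-1,1,2),K(i),np.array([i['k1'],0,0,0.]))[:,0]
    d=np.c_[n,np.ones(len(n))]@T[:3,:3].T; o=T[:3,3]
    return o+d*((z-o[2])/d[:,2])[:,None]
E
python3 - <<'E'
import cv2
a=cv2.imread('pics/scene0.png')[160:300,200:320]; cv2.imwrite('pics/sc_c.png',cv2.resize(a,None,fx=4.2,fy=4.2,interpolation=2))
a=cv2.imread('pics/side0.png')[160:260,225:335]; cv2.imwrite('pics/si_c.png',cv2.resize(a,None,fx=6,fy=6,interpolation=2))
E
```

```text
(no output)
```

View pics/sc_c.png

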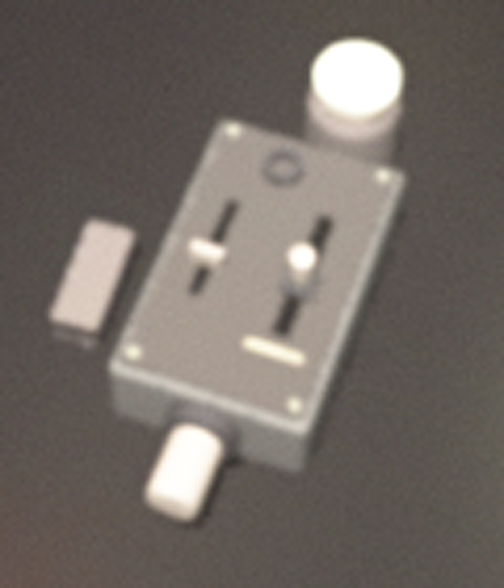

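View pics/si_c.png

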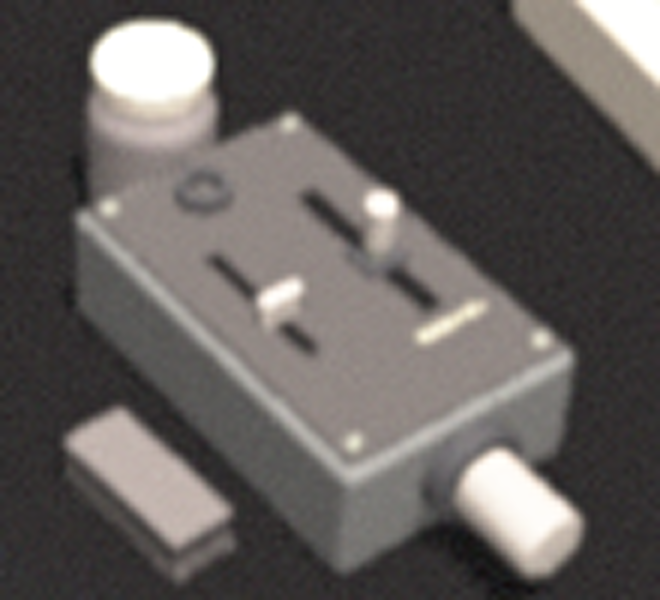

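The crops show the cover corners, the post top at about (302,255) in the scene crop and (382,203) in the side crop, and the iris tab left of it. I'll fit the housing pose to these.

```bash
python3 - <<'E'
from h import *
from scipy.optimize import least_squares
sc=(np.array([[222,122],[405,177],[112,367],[307,425]])+.5)/4.2-.5+[200,160]
si=(np.array([[80,213],[293,115],[345,473],[573,354]])+.5)/6-.5+[225,160]
L=np.array([[-.07,.11,.075],[.07,.11,.075],[-.07,-.11,.075],[.07,-.11,.075]])
def tow(p,L): 
    c,s=np.cos(p[2]),np.sin(p[2]); return L@np.array([[c,-s,0],[s,c,0],[0,0,1]]).T+[p[0],p[1],0]
for n,uv in (('scene',sc),('side',si)): print(n,onplane(uv,.075,n).round(4).tolist())
f=lambda p:np.r_[(project(tow(p,L),'scene')-sc).ravel(),(project(tow(p,L),'side')-si).ravel()]
r=least_squares(f,[.6,0,-.3]); p=r.x; print(p,np.degrees(p[2]),r.fun.round(1))
def toh(P): c,s=np.cos(p[2]),np.sin(p[2]); d=P-[p[0],p[1],0]; return d@np.array([[c,-s,0],[s,c,0],[0,0,1]])
pt=(np.array([[302,254]])+.5)/4.2-.5+[200,160]; print(toh(onplane(pt,.111,'scene')))
pt=(np.array([[382,203]])+.5)/6-.5+[225,160]; print(toh(onplane(pt,.111,'side')))
bar=(np.array([[274,350]])+.5)/4.2-.5+[200,160]; print(toh(onplane(bar,.076,'scene')))
bar=(np.array([[452,322]])+.5)/6-.5+[225,160]; print(toh(onplane(bar,.076,'side')))
ir=(np.array([[206,248]])+.5)/4.2-.5+[200,160]; print('iris',toh(onplane(ir,.093,'scene')))
np.save('pose.npy',p)
E
```

```text
scene [[0.4437, 0.0484, 0.075], [0.5786, 0.0716, 0.075], [0.4797, -0.1603, 0.075], [0.611, -0.1336, 0.075]]
side [[0.4441, 0.0477, 0.075], [0.5745, 0.0684, 0.075], [0.478, -0.1589, 0.075], [0.6105, -0.1404, 0.075]]
[ 0.52779893 -0.04328293  0.16416948] 9.406218513002166 [ 0.  -1.7  0.9 -1.2 -1.5  0.3  0.1  2.6 -1.9 -0.9 -0.  -1.9  0.4  1.3
  1.3 -0.5]
[[ 0.02785408 -0.00267986  0.111     ]]
[[ 0.03174874 -0.00582399  0.111     ]]
[[ 0.02910324 -0.05868609  0.076     ]]
[[ 0.032338  -0.0611293  0.076    ]]
iris [[-0.03726808 -0.01007763  0.093     ]]
```

```bash
cat >> h.py <<'E'
p=np.load('pose.npy')
def hR(): c,s=np.cos(p[2]),np.sin(p[2]); return np.array([[c,-s,0],[s,c,0],[0,0,1]])
def toh(P): return (np.array(P)-[p[0],p[1],0])@hR()
def tow(P): return np.array(P)@hR().T+[p[0],p[1],0]
def step(goal_h,obs=None):
    "goal in housing coords -> tool linear cm, and tool-rotation (deg) to vertical with tool y=housing y"
    o=obs or status.get_obs(); w,x,y,z=o['eef_rot']; T=R.from_quat([x,y,z,w])
    lin=T.inv().apply(tow(goal_h)-o['eef_pos'])*100
    g=hR(); G=np.c_[-g[:,0],g[:,1],[0,0,-1]]
    return lin.round(2),(T.inv()*R.from_matrix(G)).as_rotvec(degrees=True).round(2)
E
python3 - <<'E'
from h import *
print(step([.03,.035,.2]))
print('lap',onplane([[347,88],[383,148],[435,25]],0.,'scene'))
print('ring',toh(onplane([[(283)/4.2+200,167/4.2+160]],.08,'scene')))
E
```

```text
(array([-53.48, -43.87,   3.1 ]), array([ -0.07,  -0.03, -24.07]))
lap [[0.49320538 0.6780535  0.        ]
 [0.71708806 0.4669167  0.        ]
 [0.6590562  1.21087489 0.        ]]
ring [[-0.01169202  0.07854642  0.08      ]]
```

```bash
python3 -m handwheel '[{"grip":0,"linear":[-4,-3.3,0],"rotation":[0,0,-6]},{"grip":0,"linear":[-7,-5.7,0],"rotation":[0,0,-12]},{"grip":0,"linear":[-10,-8.2,0],"rotation":[0,0,-18]},{"grip":0,"linear":[-13,-10.7,0],"rotation":[0,0,-24]},{"grip":0,"linear":[-16,-13.1,0],"rotation":[0,0,-24]},{"grip":0,"linear":[-19,-15.6,0],"rotation":[0,0,-24]},{"grip":0,"linear":[-22,-18,0],"rotation":[0,0,-24]},{"grip":0,"linear":[-25,-20.5,0],"rotation":[0,0,-24]},{"grip":0,"linear":[-28,-23,0],"rotation":[0,0,-24]},{"grip":0,"linear":[-31,-25.4,0],"rotation":[0,0,-24]},{"grip":0,"linear":[-34,-27.9,0],"rotation":[0,0,-24]},{"grip":0,"linear":[-37,-30.4,0],"rotation":[0,0,-24]}]'
python3 -c "
from h import *
print(step([.03,.035,.2]))"
```

```text
time_s: 1.15
eef_pos: [0.4271, 0.1668, 0.2313]
eef_rot: [0.0, -0.081, 0.997, 0.0]
wrist_force: [0.7, 0.7, 0.4]
opening: -0.001
(array([ -9.52, -18.86,   3.13]), array([ 0.01,  0.01, -0.07]))
```

```bash
python3 -m handwheel '[{"grip":0,"linear":[-1.8,-3.7,0],"rotation":[0,0,0]},{"grip":0,"linear":[-3.4,-7,0],"rotation":[0,0,0]},{"grip":0,"linear":[-5.2,-10.5,0],"rotation":[0,0,0]},{"grip":0,"linear":[-7,-14,1],"rotation":[0,0,0]},{"grip":0,"linear":[-8.5,-17,2],"rotation":[0,0,0]},{"grip":0,"linear":[-9.5,-18.9,3],"rotation":[0,0,0]},{"grip":0,"linear":[-9.5,-18.9,3.1],"rotation":[0,0,0]},{"grip":0,"linear":[-9.5,-18.9,3.1],"rotation":[0,0,0]}]'
cat > look.py <<'E'
import sys
from h import *
o=status.get_obs(); T=wfc('wrist',o); im=cams.camera('wrist')[:,:,::-1].copy()
cv2.imwrite(f'pics/{sys.argv[1]}_raw.png',im)
for k in range(-1,6):
    q=project(tow([.03,-.035+.014*k,.111]),'wrist',T)[0].round().astype(int); 
    cv2.circle(im,tuple(map(int,q)),2,(0,0,255) if k else (0,255,0),-1)
cv2.imwrite(f'pics/{sys.argv[1]}.png',cv2.resize(im,None,fx=1.5,fy=1.5,interpolation=2))
print(toh(o['eef_pos'])*1000,step([.03,.035,.2],o))
E
python3 look.py w1
```

```text
time_s: 1.82
eef_pos: [0.5504, -0.0033, 0.1988]
eef_rot: [-0.001, -0.08, 0.997, 0.001]
wrist_force: [0.2, 0.1, 0.1]
opening: 0.001
[ 28.81794472  35.75767255 198.82395209] (array([-0.12, -0.08, -0.12]), array([ 0.07, -0.16, -0.19]))
```

View pics/w1.png

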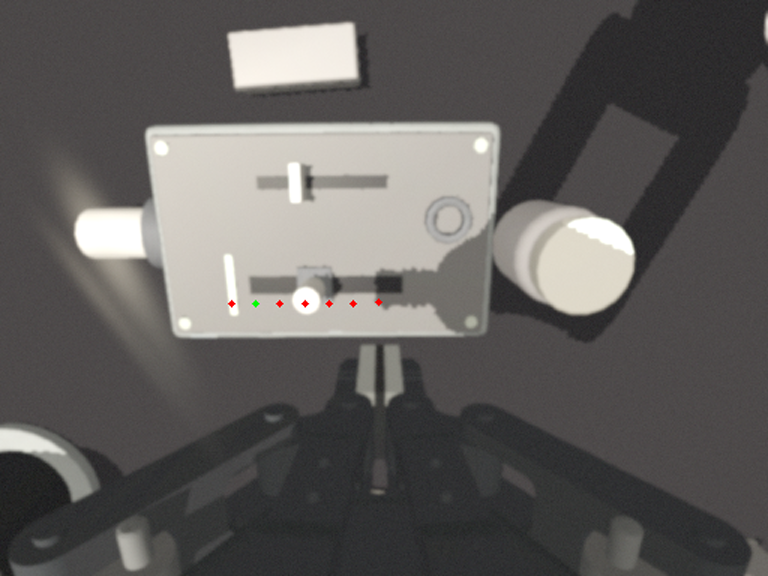

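The wrist picture shows the post top at (306,300), right on the click 2 marker, with the closed fingers at (380,345) to its +y side. I'll refine the housing pose from the corners in this closer view.

```bash
python3 - <<'E'
from h import *
from scipy.optimize import least_squares
o=status.get_obs(); T=wfc('wrist',o)
uv=(np.array([[148,128],[498,124],[173,338],[488,333]])+.5)/1.5-.5
L=np.array([[-.07,-.11,.075],[-.07,.11,.075],[.07,-.11,.075],[.07,.11,.075]])
def tw(p,L):
    c,s=np.cos(p[2]),np.sin(p[2]); return L@np.array([[c,-s,0],[s,c,0],[0,0,1]]).T+[p[0],p[1],0]
r=least_squares(lambda q:(project(tw(q,L),'wrist',T)-uv).ravel(),p); print(p,r.x,r.fun.round(1),np.degrees(r.x[2]))
q=np.array([*r.x[:2],r.x[2]]); 
import h; h.p=q
for n,u,z in (('post',[306,300],.111),('bar',[231,285],.076),('iris',[296,172],.093)):
    print(n,toh(onplane([(np.array(u)+.5)/1.5-.5],z,'wrist',T))*1000)
np.save('pose.npy',r.x)
print(step([.03,.035,.2]))
E
```

```text
[ 0.52779893 -0.04328293  0.16416948] [ 0.52693248 -0.04055503  0.17155246] [-6.8 -1.8  5.7 -2.6 -1.8  3.2  2.8  4.7] 9.829231923984075
post [[ 29.19002988  -8.2398606  111.        ]]
bar [[ 29.23059597 -63.16469327  76.        ]]
iris [[-41.28626753 -12.9866587   93.        ]]
(array([-0.04,  0.14, -0.04]), array([ 0.06, -0.1 , -0.54]))
```

```bash
python3 - <<'E'
from h import *
o=status.get_obs(); T=wfc('wrist',o); im=cv2.imread('pics/w1_raw.png'); im=cv2.resize(im,None,fx=1.5,fy=1.5,interpolation=2)
def poly(L,c,im,n,T,f,off=0):
    q=((project(tow(L),n,T)-off+.5)*f-.5).round().astype(np.int32); cv2.polylines(im,[q],True,c,1)
b=lambda z,x0=-.07,x1=.07,y0=-.11,y1=.11:np.array([[x0,y0,z],[x1,y0,z],[x1,y1,z],[x0,y1,z]])
for z,c in ((.075,(0,255,0)),(.0,(255,0,0))): poly(b(z),c,im,'wrist',T,1.5)
poly(b(.075,.026,.034,-.035,.035),(0,255,255),im,'wrist',T,1.5)
cv2.imwrite('pics/ov.png',im)
im=cv2.resize(cv2.imread('pics/scene0.png')[160:300,200:320],None,fx=4.2,fy=4.2,interpolation=2)
for z,c in ((.075,(0,255,0)),(.0,(255,0,0))): poly(b(z),c,im,'scene',None,4.2,np.array([200,160]))
cv2.imwrite('pics/ov2.png',im)
E
```

```text
(no output)
```

View pics/ov.png

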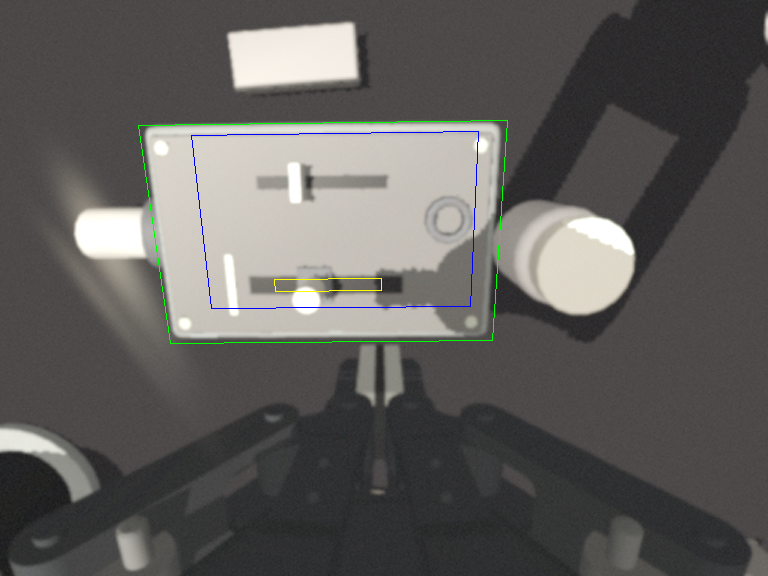

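View pics/ov2.png

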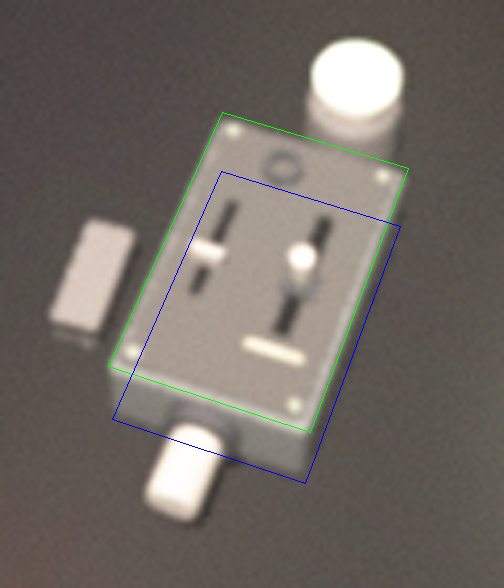

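The overlay shows the outer edge is slightly chamfered, so it is inset evenly and the centre and yaw hold. The post is at click 2. I'll descend on its +y side.

```bash
python3 -m handwheel '[{"grip":0,"linear":[0,0.1,3],"rotation":[0,0,-0.5]},{"grip":0,"linear":[0,0.1,6],"rotation":[0,0,-0.5]},{"grip":0,"linear":[0,0.1,8.5],"rotation":[0,0,-0.5]},{"grip":0,"linear":[0,0.1,10.5],"rotation":[0,0,-0.5]},{"grip":0,"linear":[0,0.1,11],"rotation":[0,0,-0.5]},{"grip":0,"linear":[0,0.1,11],"rotation":[0,0,-0.5]},{"grip":0,"linear":[0,0.1,11],"rotation":[0,0,-0.5]}]'; python3 look.py w2
```

```text
time_s: 2.45
eef_pos: [0.5513, -0.0009, 0.0916]
eef_rot: [0.001, -0.086, 0.996, -0.0]
wrist_force: [0.6, -0.1, 0.2]
opening: 0.002
[30.7820645  34.95857887 91.57552334] (array([  0.06,  -0.  , -10.84]), array([-0.02,  0.08,  0.08]))
```

View pics/w2.png

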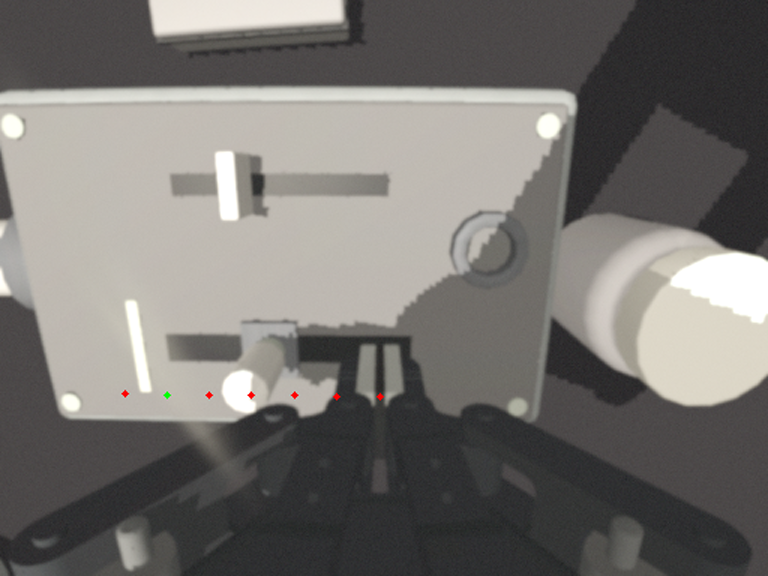

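Finger and post are well lined up: post at (255,370), finger at (380,350). I'll move to just short of contact, raising 3 mm.

```bash
python3 -m handwheel '[{"grip":0,"linear":[0,-0.5,-0.3],"rotation":[0,0,0]},{"grip":0,"linear":[0,-1.0,-0.3],"rotation":[0,0,0]},{"grip":0,"linear":[0,-1.3,-0.3],"rotation":[0,0,0]},{"grip":0,"linear":[0,-1.3,-0.3],"rotation":[0,0,0]},{"grip":0,"linear":[0,-1.3,-0.3],"rotation":[0,0,0]}]'; python3 look.py w3
```

```text
time_s: 2.92
eef_pos: [0.5532, -0.0148, 0.0936]
eef_rot: [0.0, -0.085, 0.996, -0.0]
wrist_force: [0.5, 0.8, 0.4]
opening: 0.003
[30.31788886 20.87824097 93.64781361] (array([  0.03,   1.41, -10.64]), array([-0.01,  0.03, -0.03]))
```

View pics/w3.png

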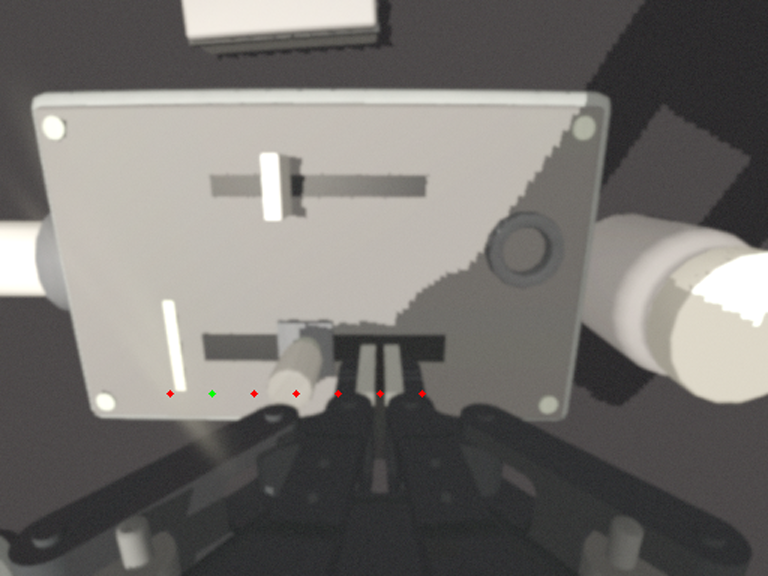

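The post's right edge is at about 318 and the finger's left edge at about 337, leaving a gap of roughly 5 mm. I'll push slowly towards home.

```bash
python3 -m handwheel '[{"grip":0,"linear":[0,-0.1,0],"rotation":[0,0,0]},{"grip":0,"linear":[0,-0.2,0],"rotation":[0,0,0]},{"grip":0,"linear":[0,-0.3,0],"rotation":[0,0,0]},{"grip":0,"linear":[0,-0.4,0],"rotation":[0,0,0]},{"grip":0,"linear":[0,-0.5,0],"rotation":[0,0,0]},{"grip":0,"linear":[0,-0.6,0],"rotation":[0,0,0]},{"grip":0,"linear":[0,-0.7,0],"rotation":[0,0,0]},{"grip":0,"linear":[0,-0.8,0],"rotation":[0,0,0]}]'; python3 -c "
from h import *
o=status.get_obs();print(toh(o['eef_pos'])*1000,o['wrist_force']@hR())"
```

```text
time_s: 3.63
eef_pos: [0.5544, -0.0223, 0.0933]
eef_rot: [-0.0, -0.086, 0.996, -0.0]
wrist_force: [-0.4, -0.5, 0.5]
opening: -0.003
[30.1584887  13.31822921 93.26471259] [-0.48355629 -0.39198339  0.54243863]
```

```bash
python3 -m handwheel '[{"grip":0,"linear":[0,-0.05,0],"rotation":[0,0,0]},{"grip":0,"linear":[0,-0.1,0],"rotation":[0,0,0]},{"grip":0,"linear":[0,-0.15,0],"rotation":[0,0,0]},{"grip":0,"linear":[0,-0.2,0],"rotation":[0,0,0]}]'; python3 look.py w4; python3 -c "
from h import *
o=status.get_obs();print(toh(o['eef_pos'])*1000,o['wrist_force']@hR())"
```

```text
time_s: 3.97
eef_pos: [0.5546, -0.0237, 0.0933]
eef_rot: [-0.0, -0.086, 0.996, 0.0]
wrist_force: [-0.4, 4.3, 1.4]
opening: 0.003
[30.17587902 11.88411072 93.28276848] (array([  0.02,   2.32, -10.67]), array([ 0.05, -0.  ,  0.01]))
[30.1605409  11.88617921 93.29105945] [0.18516938 3.18815623 0.05164552]
```

View pics/w4.png

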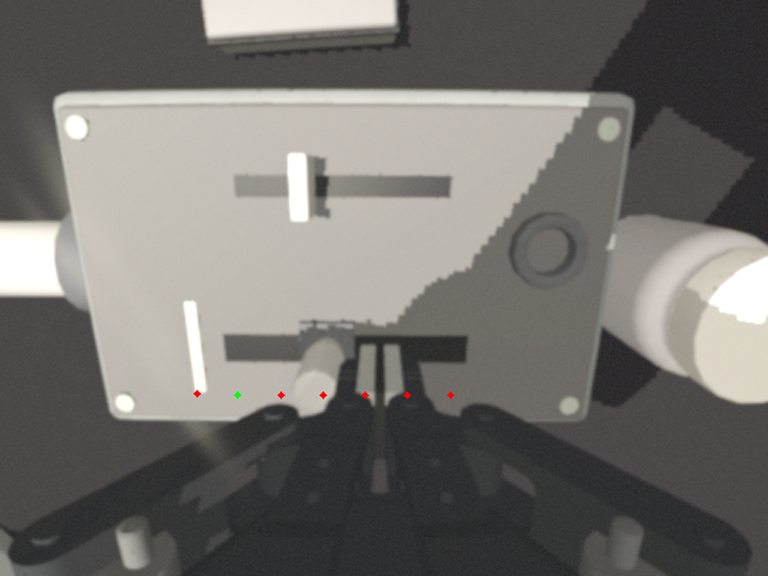

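The finger is touching the post: +3 to +4 N at TCP y ≈ 12 mm. I'll continue towards home.

```bash
python3 -m handwheel '[{"grip":0,"linear":[0,-0.1,0],"rotation":[0,0,0]},{"grip":0,"linear":[0,-0.2,0],"rotation":[0,0,0]},{"grip":0,"linear":[0,-0.3,0],"rotation":[0,0,0]},{"grip":0,"linear":[0,-0.4,0],"rotation":[0,0,0]},{"grip":0,"linear":[0,-0.5,0],"rotation":[0,0,0]},{"grip":0,"linear":[0,-0.6,0],"rotation":[0,0,0]},{"grip":0,"linear":[0,-0.7,0],"rotation":[0,0,0]},{"grip":0,"linear":[0,-0.8,0],"rotation":[0,0,0]},{"grip":0,"linear":[0,-0.9,0],"rotation":[0,0,0]},{"grip":0,"linear":[0,-1.0,0],"rotation":[0,0,0]},{"grip":0,"linear":[0,-1.1,0],"rotation":[0,0,0]},{"grip":0,"linear":[0,-1.2,0],"rotation":[0,0,0]}]'; python3 look.py w5; python3 -c "
from h import *
o=status.get_obs();print(toh(o['eef_pos'])*1000,o['wrist_force']@hR())"
```

```text
time_s: 5.02
eef_pos: [0.5569, -0.0363, 0.0933]
eef_rot: [0.0, -0.086, 0.996, -0.0]
wrist_force: [-0.1, -0.5, -0.2]
opening: -0.003
[30.21146512 -0.96548732 93.32603854] (array([  0.02,   3.59, -10.67]), array([-0.02,  0.01,  0.01]))
[30.21293815 -1.08986645 93.31893393] [-0.21742211 -0.03289123 -0.06039358]
```

View pics/w5.png

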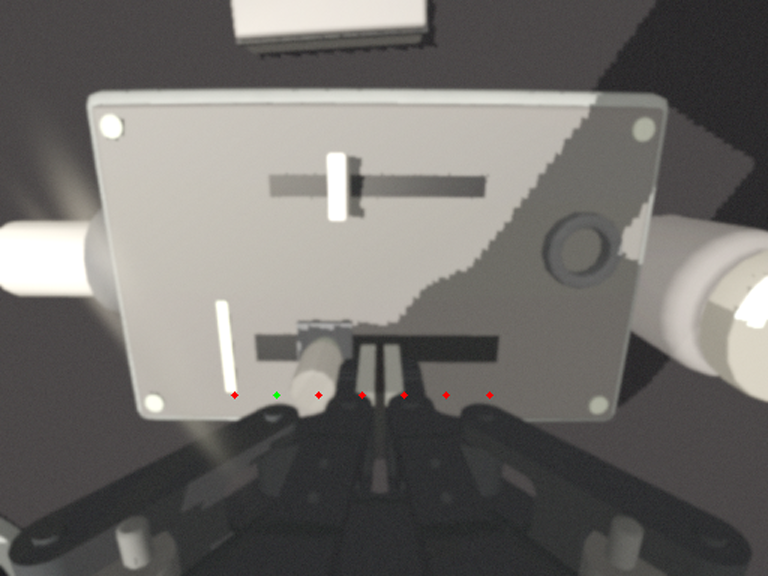

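Now at click 1: the post top at (315,385) is on the second dot. I'll continue to home and check the force for the stop.

```bash
python3 -m handwheel '[{"grip":0,"linear":[0,-0.1,0],"rotation":[0,0,0]},{"grip":0,"linear":[0,-0.2,0],"rotation":[0,0,0]},{"grip":0,"linear":[0,-0.3,0],"rotation":[0,0,0]},{"grip":0,"linear":[0,-0.4,0],"rotation":[0,0,0]},{"grip":0,"linear":[0,-0.5,0],"rotation":[0,0,0]},{"grip":0,"linear":[0,-0.6,0],"rotation":[0,0,0]},{"grip":0,"linear":[0,-0.7,0],"rotation":[0,0,0]},{"grip":0,"linear":[0,-0.8,0],"rotation":[0,0,0]},{"grip":0,"linear":[0,-0.9,0],"rotation":[0,0,0]},{"grip":0,"linear":[0,-1.0,0],"rotation":[0,0,0]},{"grip":0,"linear":[0,-1.1,0],"rotation":[0,0,0]},{"grip":0,"linear":[0,-1.2,0],"rotation":[0,0,0]}]'; python3 -c "
from h import *
o=status.get_obs();print(toh(o['eef_pos'])*1000,o['wrist_force']@hR())"
```

```text
time_s: 6.07
eef_pos: [0.559, -0.0484, 0.0933]
eef_rot: [0.0, -0.086, 0.996, -0.0]
wrist_force: [0.8, -0.0, 0.1]
opening: -0.001
[ 30.24480434 -13.22831573  93.33340581] [ 0.79045857 -0.164084    0.08441686]
```

```bash
for i in 1; do python3 -m handwheel '[{"grip":0,"linear":[0,-0.05,0],"rotation":[0,0,0]},{"grip":0,"linear":[0,-0.1,0],"rotation":[0,0,0]},{"grip":0,"linear":[0,-0.15,0],"rotation":[0,0,0]},{"grip":0,"linear":[0,-0.2,0],"rotation":[0,0,0]},{"grip":0,"linear":[0,-0.25,0],"rotation":[0,0,0]}]'; done; python3 look.py w6; python3 -c "
from h import *
o=status.get_obs();print(toh(o['eef_pos'])*1000,o['wrist_force']@hR())"
```

```text
time_s: 6.48
eef_pos: [0.5593, -0.0503, 0.0933]
eef_rot: [0.0, -0.086, 0.996, -0.0]
wrist_force: [-1.1, -0.1, 0.1]
opening: -0.002
[ 30.18817576 -15.15636727  93.30733968] (array([  0.02,   5.01, -10.67]), array([-0.  ,  0.  ,  0.02]))
[ 30.19804069 -15.24806009  93.30876869] [-0.60650268 -0.27528572  0.35610918]
```

View pics/w6.png

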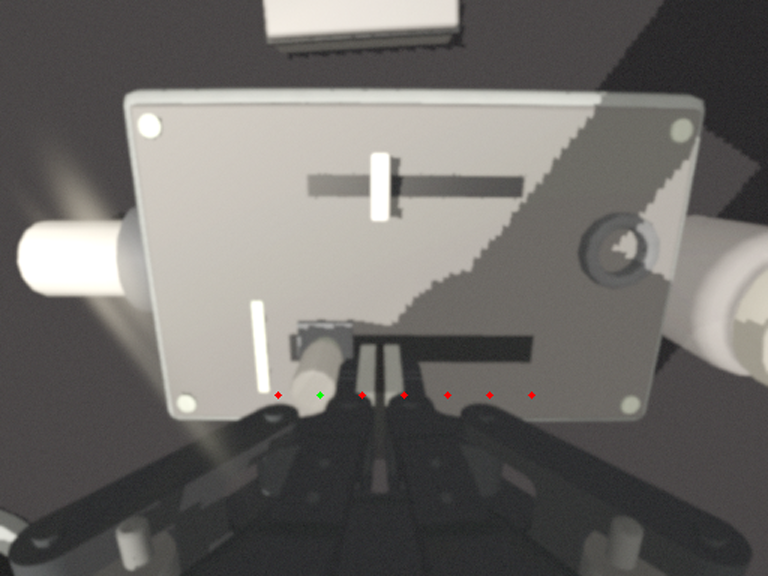

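Post is at home: its top at (315,385) is beside the green dot. I'll press gently on to feel the stop.

```bash
python3 -m handwheel '[{"grip":0,"linear":[0,-0.05,0],"rotation":[0,0,0]},{"grip":0,"linear":[0,-0.1,0],"rotation":[0,0,0]},{"grip":0,"linear":[0,-0.13,0],"rotation":[0,0,0]}]'; python3 -c "
from h import *
o=status.get_obs();print(toh(o['eef_pos'])*1000,o['wrist_force']@hR())"; python3 -m handwheel '[{"grip":0,"linear":[0,-0.05,0],"rotation":[0,0,0]},{"grip":0,"linear":[0,-0.1,0],"rotation":[0,0,0]}]'; python3 -c "
from h import *
o=status.get_obs();print(toh(o['eef_pos'])*1000,o['wrist_force']@hR())"
```

```text
time_s: 6.78
eef_pos: [0.5594, -0.0512, 0.0933]
eef_rot: [-0.0, -0.086, 0.996, 0.0]
wrist_force: [0.5, 2.2, 1.3]
opening: 0.001
[ 30.15382506 -16.00337955  93.26508984] [0.90459876 2.09469922 1.28314243]
time_s: 6.95
eef_pos: [0.5595, -0.0517, 0.0932]
eef_rot: [-0.0, -0.086, 0.996, 0.001]
wrist_force: [0.1, 5.9, 2.5]
opening: -0.007
[ 30.13284996 -16.56444271  93.2480766 ] [1.10191071 5.81372292 2.45990578]
```

```bash
python3 -m handwheel '[{"grip":0,"linear":[0,-0.05,0],"rotation":[0,0,0]},{"grip":0,"linear":[0,-0.1,0],"rotation":[0,0,0]},{"grip":0,"linear":[0,-0.1,0],"rotation":[0,0,0]}]'; python3 -c "
from h import *
o=status.get_obs();print(toh(o['eef_pos'])*1000,o['wrist_force']@hR())"
```

```text
time_s: 7.2
eef_pos: [0.5596, -0.0526, 0.0932]
eef_rot: [-0.0, -0.086, 0.996, 0.001]
wrist_force: [-1.0, 4.1, 1.6]
opening: 0.001
[ 30.12231777 -17.47044281  93.22818602] [-0.25155444  4.23913974  1.56733902]
```

```bash
python3 -m handwheel '[{"grip":0,"linear":[0,-0.05,0],"rotation":[0,0,0]},{"grip":0,"linear":[0,-0.1,0],"rotation":[0,0,0]},{"grip":0,"linear":[0,-0.1,0],"rotation":[0,0,0]}]'; python3 -c "
from h import *
o=status.get_obs();print(toh(o['eef_pos'])*1000,o['wrist_force']@hR())"
```

```text
time_s: 7.45
eef_pos: [0.5596, -0.0528, 0.0932]
eef_rot: [-0.0, -0.086, 0.996, 0.001]
wrist_force: [-0.9, 8.6, 4.1]
opening: -0.002
[ 30.11944357 -17.66660979  93.21667898] [0.56075777 8.63594207 4.11212184]
```

The stop is felt: the finger stalls at TCP y = -17.6 mm and the force rises past 8 N. The lever is fully home. I'll back off, lift over the post and come down on its home side.

```bash
python3 -m handwheel '[{"grip":0,"linear":[0,0.4,0],"rotation":[0,0,0]},{"grip":0,"linear":[0,0.9,0],"rotation":[0,0,0]},{"grip":0,"linear":[0,1.2,0],"rotation":[0,0,0]},{"grip":0,"linear":[0,1.2,-2],"rotation":[0,0,0]},{"grip":0,"linear":[0,1.2,-4.5],"rotation":[0,0,0]},{"grip":0,"linear":[0,1.2,-5.5],"rotation":[0,0,0]}]'; python3 look.py w7;  python3 -c "
from h import *
print(step([.03,-.063,.15]))"
```

```text
time_s: 7.95
eef_pos: [0.5594, -0.0431, 0.1511]
eef_rot: [0.002, -0.086, 0.996, -0.001]
wrist_force: [0.7, 0.8, -0.7]
opening: -0.004
[ 31.53797496  -8.09064678 151.1194064 ] (array([ 0.14,  4.3 , -4.9 ]), array([-0.13,  0.19,  0.03]))
(array([ 0.25, -5.44,  0.27]), array([-0.2 ,  0.34,  0.03]))
```

View pics/w7.png

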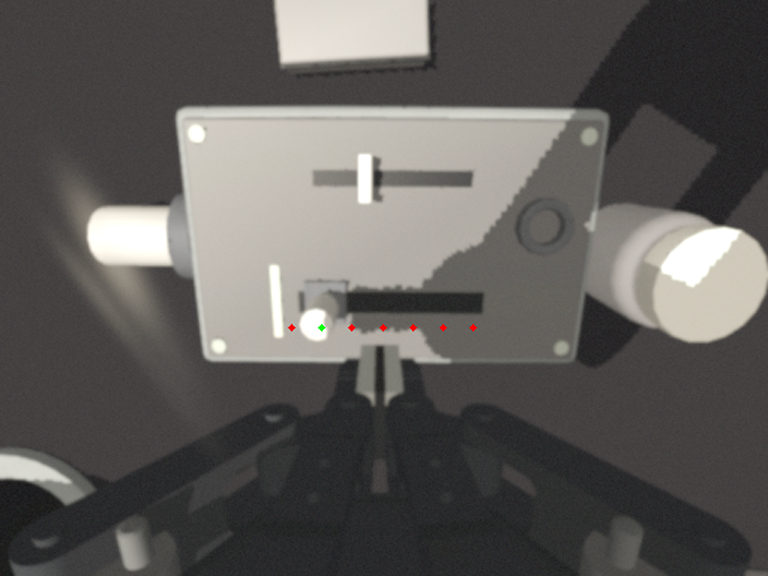

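The post is home: its top at (315,323) lies on the green dot. Now I'll cross to the other side.

```bash
python3 -m handwheel '[{"grip":0,"linear":[0,-2,0],"rotation":[0,0,0]},{"grip":0,"linear":[0,-4,0],"rotation":[0,0,0]},{"grip":0,"linear":[0,-5.2,0],"rotation":[0,0,0]},{"grip":0,"linear":[0,-5.5,0],"rotation":[0,0,0]},{"grip":0,"linear":[0,-5.5,0],"rotation":[0,0,0]},{"grip":0,"linear":[0,-5.5,0],"rotation":[0,0,0]}]'; python3 look.py w8;  python3 -c "
from h import *
print(step([.03,-.063,.0935]))"
```

```text
time_s: 8.5
eef_pos: [0.5669, -0.0964, 0.1476]
eef_rot: [-0.0, -0.086, 0.996, 0.0]
wrist_force: [-0.4, -0.4, -0.4]
opening: -0.002
[ 29.82748712 -61.88760184 147.61093644] (array([-0.01,  9.69, -5.23]), array([ 0.05, -0.05, -0.02]))
(array([-0.01, -0.14,  5.43]), array([ 0.05, -0.04,  0.02]))
```

View pics/w8.png

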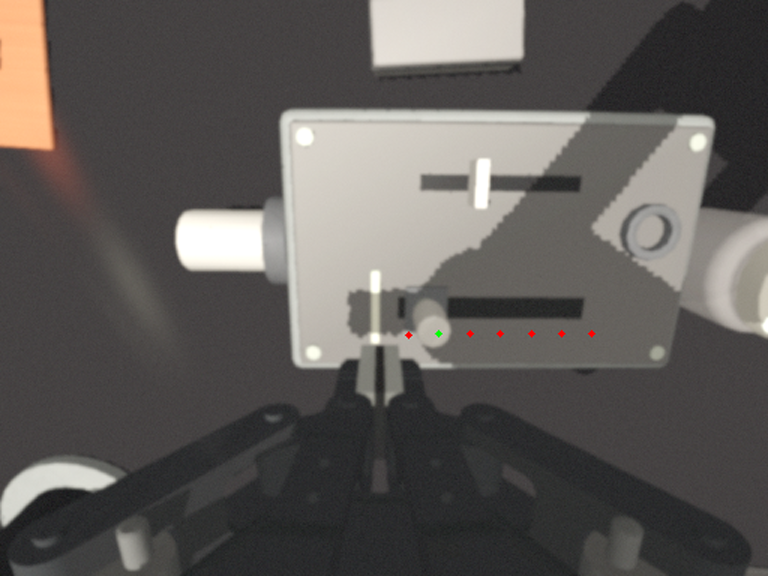

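The finger at (380,350) is on the home side of the post at (432,330), over the white bar. I'll descend.

```bash
python3 -m handwheel '[{"grip":0,"linear":[0,-0.15,1.5],"rotation":[0,0,0]},{"grip":0,"linear":[0,-0.15,3.5],"rotation":[0,0,0]},{"grip":0,"linear":[0,-0.15,5],"rotation":[0,0,0]},{"grip":0,"linear":[0,-0.15,5.4],"rotation":[0,0,0]},{"grip":0,"linear":[0,-0.15,5.4],"rotation":[0,0,0]},{"grip":0,"linear":[0,-0.15,5.4],"rotation":[0,0,0]}]'; python3 look.py w9
```

```text
time_s: 9.05
eef_pos: [0.5678, -0.0979, 0.0947]
eef_rot: [0.0, -0.086, 0.996, -0.0]
wrist_force: [0.1, 0.0, 0.8]
opening: 0.001
[ 30.47195384 -63.4713985   94.70478011] (array([  0.04,   9.85, -10.53]), array([-0.  ,  0.01,  0.05]))
```

View pics/w9.png

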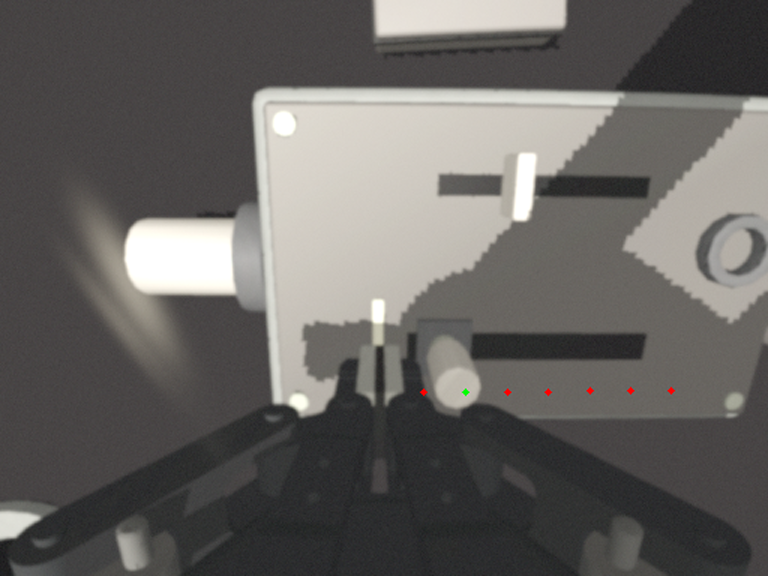

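```bash
cat > st.py <<'E'
from h import *
o=status.get_obs();print(o['time_s'].__round__(2),(toh(o['eef_pos'])*1000).round(2),'F',(o['wrist_force']@hR()).round(1))
E
python3 -m handwheel '[{"grip":0,"linear":[0,0.2,0],"rotation":[0,0,0]},{"grip":0,"linear":[0,0.4,0],"rotation":[0,0,0]},{"grip":0,"linear":[0,0.6,0],"rotation":[0,0,0]},{"grip":0,"linear":[0,0.7,0],"rotation":[0,0,0]},{"grip":0,"linear":[0,0.75,0],"rotation":[0,0,0]},{"grip":0,"linear":[0,0.8,0],"rotation":[0,0,0]},{"grip":0,"linear":[0,0.85,0],"rotation":[0,0,0]},{"grip":0,"linear":[0,0.9,0],"rotation":[0,0,0]}]'; python3 st.py
python3 -m handwheel '[{"grip":0,"linear":[0,0.05,0],"rotation":[0,0,0]},{"grip":0,"linear":[0,0.1,0],"rotation":[0,0,0]}]'; python3 st.py
python3 -m handwheel '[{"grip":0,"linear":[0,0.05,0],"rotation":[0,0,0]},{"grip":0,"linear":[0,0.1,0],"rotation":[0,0,0]}]'; python3 st.py
python3 -m handwheel '[{"grip":0,"linear":[0,0.05,0],"rotation":[0,0,0]},{"grip":0,"linear":[0,0.1,0],"rotation":[0,0,0]}]'; python3 st.py
```

```text
time_s: 9.77
eef_pos: [0.567, -0.091, 0.0953]
eef_rot: [0.001, -0.086, 0.996, -0.001]
wrist_force: [0.5, -5.4, 0.4]
opening: 0.002
9.77 [ 30.82 -56.55  95.28] F [-0.4 -5.4  0.4]
time_s: 9.93
eef_pos: [0.5667, -0.0898, 0.0953]
eef_rot: [0.001, -0.086, 0.996, -0.001]
wrist_force: [1.4, -4.6, 1.9]
opening: 0.001
9.93 [ 30.83 -55.31  95.26] F [ 0.5 -4.8  1.9]
time_s: 10.1
eef_pos: [0.5664, -0.088, 0.095]
eef_rot: [0.001, -0.086, 0.996, -0.001]
wrist_force: [1.5, -3.4, 3.1]
opening: -0.001
10.1 [ 30.74 -53.52  95.04] F [ 0.9 -3.6  3.1]
time_s: 10.27
eef_pos: [0.5657, -0.0863, 0.0945]
eef_rot: [0.0, -0.086, 0.996, 0.0]
wrist_force: [1.3, -2.4, 1.2]
opening: -0.0
10.27 [ 30.4  -51.72  94.5 ] F [ 0.9 -2.6  1.2]
```

Breakaway felt at TCP y ≈ -57 mm: 5.4 N, fading to 2.6 N. The halfway point should be near -50, so I'll keep going in small steps.

```bash

python3 -m handwheel '[{"grip":0,"linear":[0,0.05,0],"rotation":[0,0,0]},{"grip":0,"linear":[0,0.1,0],"rotation":[0,0,0]}]'; python3 st.py
python3 -m handwheel '[{"grip":0,"linear":[0,0.05,0],"rotation":[0,0,0]},{"grip":0,"linear":[0,0.1,0],"rotation":[0,0,0]}]'; python3 st.py; python3 look.py w10
```

```text
time_s: 10.43
eef_pos: [0.565, -0.085, 0.094]
eef_rot: [-0.0, -0.086, 0.996, 0.0]
wrist_force: [1.0, -1.1, -0.1]
opening: 0.0
10.43 [ 29.96 -50.28  93.99] F [ 0.8 -1.3 -0.1]
time_s: 10.6
eef_pos: [0.5647, -0.084, 0.0938]
eef_rot: [-0.001, -0.086, 0.996, 0.0]
wrist_force: [0.1, -0.3, 0.8]
opening: -0.0
10.6 [ 29.81 -49.24  93.84] F [ 0.  -0.3  0.8]
[ 29.8124462  -49.24067593  93.84261316] (array([-1.000e-02,  8.430e+00, -1.061e+01]), array([ 0.06, -0.05,  0.02]))
```

View pics/w10.png

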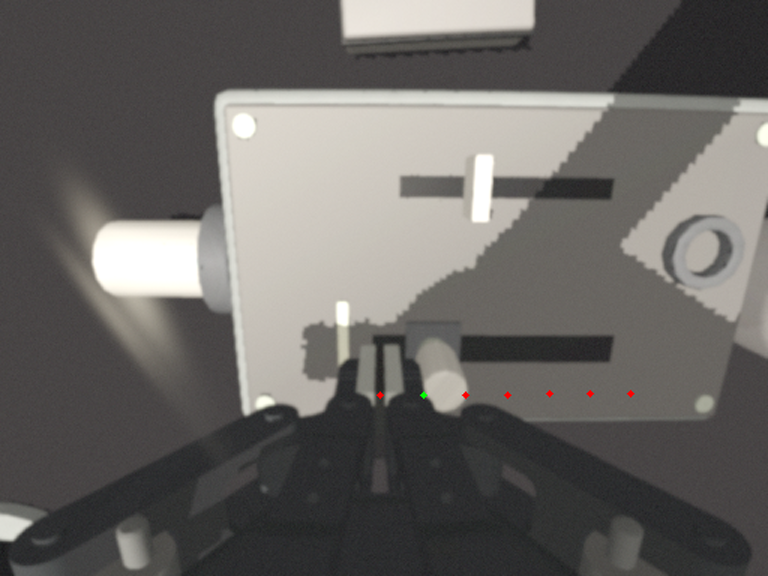

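The post top (443,388) is midway between home (423) and click 1 (465), at the tipping point.

```bash

python3 -m handwheel '[{"grip":0,"linear":[0,0.04,0],"rotation":[0,0,0]},{"grip":0,"linear":[0,0.08,0],"rotation":[0,0,0]},{"grip":0,"linear":[0,0.08,0],"rotation":[0,0,0]}]'; python3 st.py;  python3 look.py w11
```

```text
time_s: 10.9
eef_pos: [0.5648, -0.0835, 0.094]
eef_rot: [-0.0, -0.086, 0.996, 0.0]
wrist_force: [-0.2, 0.1, 0.3]
opening: -0.002
10.9 [ 29.95 -48.74  94.05] F [-0.2  0.2  0.3]
[ 29.95372303 -48.74207043  94.04657301] (array([ -0.  ,   8.38, -10.59]), array([ 0.03, -0.03,  0.02]))
```

View pics/w11.png

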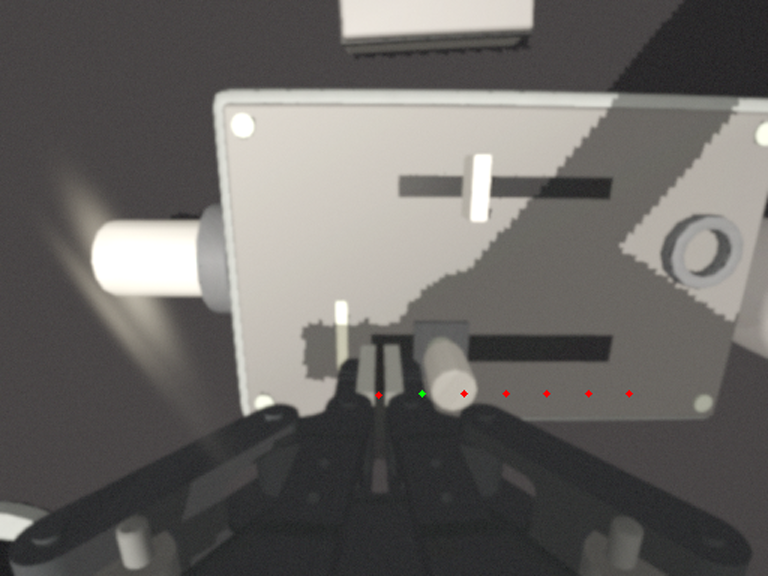

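Click 1 is seated: the post is at the same offset from its dot as it was at home, and no force is left. One click counted. I'll go on to click 2.

```bash

python3 -m handwheel '[{"grip":0,"linear":[0,0.1,0],"rotation":[0,0,0]},{"grip":0,"linear":[0,0.2,0],"rotation":[0,0,0]},{"grip":0,"linear":[0,0.3,0],"rotation":[0,0,0]},{"grip":0,"linear":[0,0.4,0],"rotation":[0,0,0]},{"grip":0,"linear":[0,0.5,0],"rotation":[0,0,0]},{"grip":0,"linear":[0,0.55,0],"rotation":[0,0,0]}]'; python3 st.py
python3 -m handwheel '[{"grip":0,"linear":[0,0.05,0],"rotation":[0,0,0]},{"grip":0,"linear":[0,0.1,0],"rotation":[0,0,0]}]'; python3 st.py
python3 -m handwheel '[{"grip":0,"linear":[0,0.05,0],"rotation":[0,0,0]},{"grip":0,"linear":[0,0.1,0],"rotation":[0,0,0]}]'; python3 st.py
python3 -m handwheel '[{"grip":0,"linear":[0,0.05,0],"rotation":[0,0,0]},{"grip":0,"linear":[0,0.1,0],"rotation":[0,0,0]}]'; python3 st.py
python3 -m handwheel '[{"grip":0,"linear":[0,0.05,0],"rotation":[0,0,0]},{"grip":0,"linear":[0,0.1,0],"rotation":[0,0,0]}]'; python3 st.py
```

```text
time_s: 11.45
eef_pos: [0.5642, -0.0789, 0.0944]
eef_rot: [0.0, -0.086, 0.996, -0.001]
wrist_force: [0.3, -4.5, -1.7]
opening: -0.002
11.45 [ 30.21 -44.19  94.37] F [-0.5 -4.5 -1.7]
time_s: 11.62
eef_pos: [0.5642, -0.0784, 0.0944]
eef_rot: [0.0, -0.086, 0.996, -0.001]
wrist_force: [0.8, -6.2, -1.8]
opening: 0.001
11.62 [ 30.23 -43.69  94.43] F [-0.2 -6.2 -1.8]
time_s: 11.78
eef_pos: [0.564, -0.0776, 0.0944]
eef_rot: [0.0, -0.086, 0.996, -0.001]
wrist_force: [-0.3, -5.9, -2.2]
opening: -0.004
11.78 [ 30.24 -42.81  94.43] F [-1.3 -5.8 -2.2]
time_s: 11.95
eef_pos: [0.5638, -0.0763, 0.0944]
eef_rot: [0.0, -0.086, 0.996, -0.001]
wrist_force: [0.0, -5.4, -1.2]
opening: 0.002
11.95 [ 30.22 -41.53  94.39] F [-0.9 -5.3 -1.2]
time_s: 12.12
eef_pos: [0.5635, -0.0748, 0.0944]
eef_rot: [0.0, -0.086, 0.996, -0.0]
wrist_force: [0.1, -3.7, -0.4]
opening: 0.001
12.12 [ 30.22 -39.97  94.36] F [-0.5 -3.7 -0.4]
```

```bash

python3 -m handwheel '[{"grip":0,"linear":[0,0.05,0],"rotation":[0,0,0]},{"grip":0,"linear":[0,0.1,0],"rotation":[0,0,0]}]'; python3 st.py
python3 -m handwheel '[{"grip":0,"linear":[0,0.05,0],"rotation":[0,0,0]},{"grip":0,"linear":[0,0.1,0],"rotation":[0,0,0]}]'; python3 st.py
python3 -m handwheel '[{"grip":0,"linear":[0,0.05,0],"rotation":[0,0,0]},{"grip":0,"linear":[0,0.1,0],"rotation":[0,0,0]}]'; python3 st.py
python3 look.py w12
```

```text
time_s: 12.28
eef_pos: [0.5633, -0.0732, 0.0943]
eef_rot: [0.0, -0.086, 0.996, 0.0]
wrist_force: [1.1, -1.6, -0.4]
opening: -0.004
12.28 [ 30.23 -38.41  94.34] F [ 0.8 -1.8 -0.4]
time_s: 12.45
eef_pos: [0.5631, -0.072, 0.0943]
eef_rot: [0.0, -0.086, 0.996, 0.0]
wrist_force: [0.8, -0.4, 0.7]
opening: 0.001
12.45 [ 30.22 -37.2   94.32] F [ 0.7 -0.6  0.7]
time_s: 12.62
eef_pos: [0.5629, -0.0711, 0.0943]
eef_rot: [-0.0, -0.086, 0.996, 0.0]
wrist_force: [0.9, -0.4, 0.7]
opening: 0.001
12.62 [ 30.2  -36.2   94.27] F [ 0.8 -0.5  0.7]
[ 30.1982233  -36.19571264  94.27006183] (array([  0.02,   7.12, -10.57]), array([ 0.03, -0.  ,  0.02]))
```

View pics/w12.png

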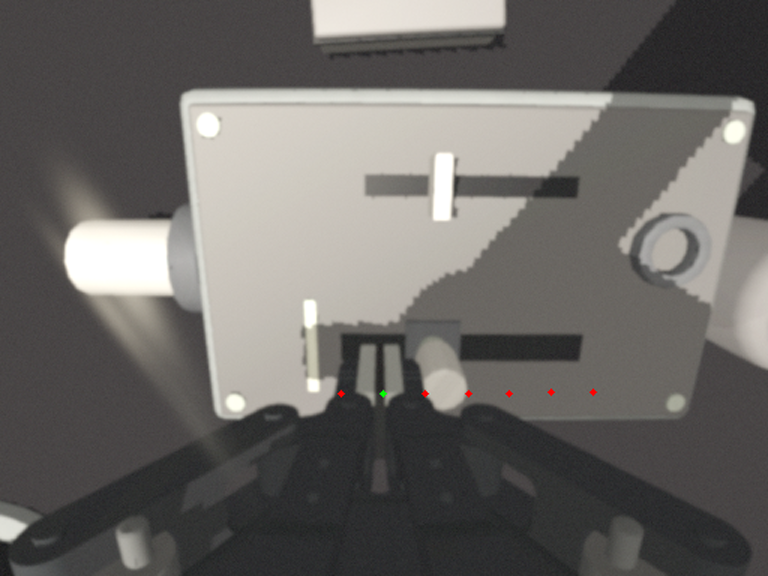

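The post (443) is about midway between click 1 (425) and click 2 (468). One small nudge.

```bash

python3 -m handwheel '[{"grip":0,"linear":[0,0.04,0],"rotation":[0,0,0]},{"grip":0,"linear":[0,0.07,0],"rotation":[0,0,0]},{"grip":0,"linear":[0,0.07,0],"rotation":[0,0,0]},{"grip":0,"linear":[0,0.07,0],"rotation":[0,0,0]}]'; python3 st.py;  python3 look.py w13
```

```text
time_s: 13.0
eef_pos: [0.5626, -0.0705, 0.0942]
eef_rot: [-0.0, -0.086, 0.996, 0.0]
wrist_force: [0.2, 1.0, -0.6]
opening: -0.005
13.0 [ 30.07 -35.62  94.18] F [ 0.4  0.9 -0.6]
[ 30.07385337 -35.62257623  94.18265755] (array([ 1.000e-02,  7.070e+00, -1.058e+01]), array([ 0.02, -0.02,  0.02]))
```

View pics/w13.png

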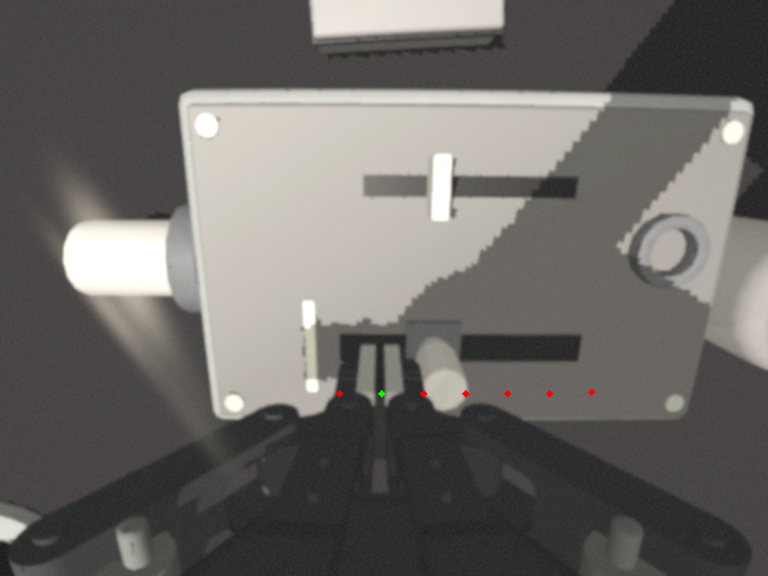

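Still just short of tipping (post 444, dots 423 and 465). Another 0.6 mm.

```bash

python3 -m handwheel '[{"grip":0,"linear":[0,0.04,0],"rotation":[0,0,0]},{"grip":0,"linear":[0,0.06,0],"rotation":[0,0,0]},{"grip":0,"linear":[0,0.06,0],"rotation":[0,0,0]},{"grip":0,"linear":[0,0.06,0],"rotation":[0,0,0]}]'; python3 st.py;  python3 look.py w14
```

```text
time_s: 13.38
eef_pos: [0.5627, -0.0701, 0.0943]
eef_rot: [-0.0, -0.086, 0.996, 0.0]
wrist_force: [-0.5, 0.3, -0.4]
opening: -0.001
13.38 [ 30.16 -35.25  94.27] F [-0.5  0.4 -0.4]
[ 30.15609281 -35.247039    94.26606503] (array([ 1.000e-02,  7.030e+00, -1.057e+01]), array([ 0.01, -0.  ,  0.02]))
```

View pics/w14.png

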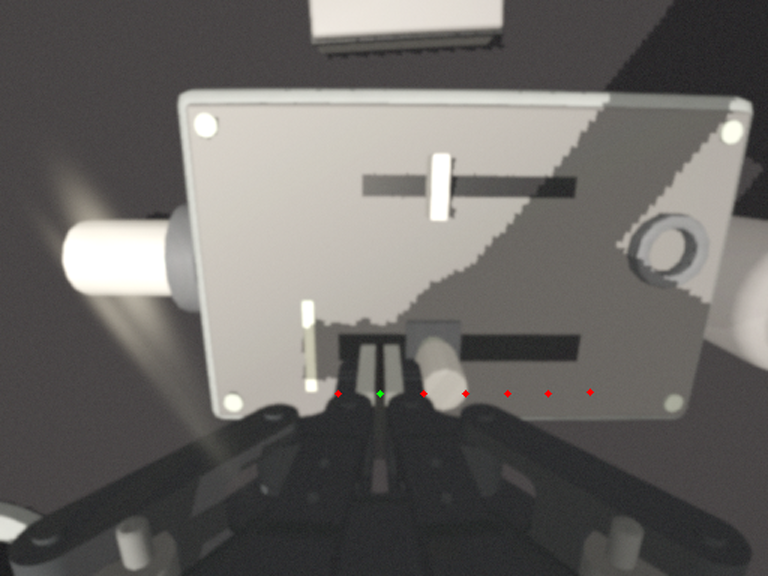

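```bash

python3 -m handwheel '[{"grip":0,"linear":[0,0.04,0],"rotation":[0,0,0]},{"grip":0,"linear":[0,0.07,0],"rotation":[0,0,0]},{"grip":0,"linear":[0,0.07,0],"rotation":[0,0,0]},{"grip":0,"linear":[0,0.07,0],"rotation":[0,0,0]}]'; python3 st.py;  python3 look.py w15
```

```text
time_s: 13.77
eef_pos: [0.5626, -0.0694, 0.0943]
eef_rot: [-0.0, -0.086, 0.996, 0.0]
wrist_force: [-0.1, -0.8, -0.1]
opening: -0.001
13.77 [ 30.18 -34.53  94.29] F [-0.2 -0.7 -0.1]
[ 30.18222258 -34.532277    94.28966144] (array([  0.02,   6.95, -10.57]), array([ 0.  , -0.  ,  0.02]))
```

View pics/w15.png

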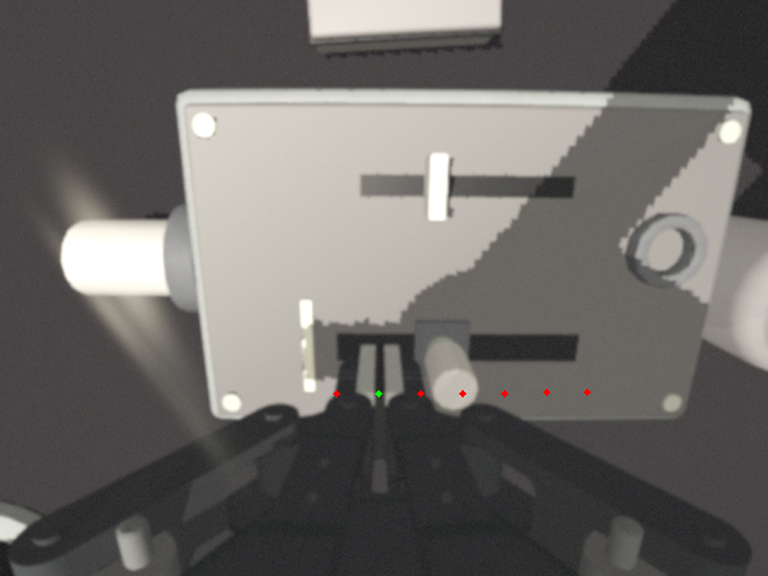

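Click 2 snapped in: the post (455) moved off the finger to the click 2 dot (462). Two clicks counted. Now for click 3, where I expect contact at about -30.7 and the tip-over at about -20.8.

```bash

python3 -m handwheel '[{"grip":0,"linear":[0,0.1,0],"rotation":[0,0,0]},{"grip":0,"linear":[0,0.2,0],"rotation":[0,0,0]},{"grip":0,"linear":[0,0.25,0],"rotation":[0,0,0]},{"grip":0,"linear":[0,0.25,0],"rotation":[0,0,0]}]'; python3 st.py
python3 -m handwheel '[{"grip":0,"linear":[0,0.05,0],"rotation":[0,0,0]},{"grip":0,"linear":[0,0.1,0],"rotation":[0,0,0]}]'; python3 st.py
python3 -m handwheel '[{"grip":0,"linear":[0,0.05,0],"rotation":[0,0,0]},{"grip":0,"linear":[0,0.1,0],"rotation":[0,0,0]}]'; python3 st.py
python3 -m handwheel '[{"grip":0,"linear":[0,0.05,0],"rotation":[0,0,0]},{"grip":0,"linear":[0,0.1,0],"rotation":[0,0,0]}]'; python3 st.py
python3 -m handwheel '[{"grip":0,"linear":[0,0.05,0],"rotation":[0,0,0]},{"grip":0,"linear":[0,0.1,0],"rotation":[0,0,0]}]'; python3 st.py
```

```text
time_s: 14.15
eef_pos: [0.5621, -0.0668, 0.0943]
eef_rot: [-0.0, -0.086, 0.996, 0.0]
wrist_force: [-0.5, 0.1, 0.7]
opening: -0.001
14.15 [ 30.16 -31.9   94.27] F [-0.5  0.2  0.7]
time_s: 14.32
eef_pos: [0.562, -0.066, 0.0943]
eef_rot: [-0.0, -0.086, 0.996, -0.0]
wrist_force: [-0.0, 0.3, 0.7]
opening: -0.002
14.32 [ 30.18 -31.06  94.3 ] F [0.1 0.3 0.7]
time_s: 14.48
eef_pos: [0.5619, -0.0654, 0.0944]
eef_rot: [0.0, -0.086, 0.996, -0.0]
wrist_force: [1.1, -2.2, -0.4]
opening: -0.004
14.48 [ 30.22 -30.48  94.36] F [ 0.7 -2.3 -0.4]
time_s: 14.65
eef_pos: [0.5619, -0.0649, 0.0944]
eef_rot: [0.0, -0.086, 0.996, -0.001]
wrist_force: [0.5, -6.2, -1.6]
opening: 0.0
14.65 [ 30.26 -29.94  94.41] F [-0.5 -6.2 -1.6]
time_s: 14.82
eef_pos: [0.5618, -0.0643, 0.0945]
eef_rot: [0.0, -0.086, 0.996, -0.001]
wrist_force: [1.2, -5.7, -1.5]
opening: -0.001
14.82 [ 30.27 -29.32  94.45] F [ 0.3 -5.8 -1.5]
```

Contact came at about -30.7 as predicted, and breakaway from click 2 peaked at 6.2 N. Continuing slowly.

```bash

python3 -m handwheel '[{"grip":0,"linear":[0,0.05,0],"rotation":[0,0,0]},{"grip":0,"linear":[0,0.1,0],"rotation":[0,0,0]}]'; python3 st.py
python3 -m handwheel '[{"grip":0,"linear":[0,0.05,0],"rotation":[0,0,0]},{"grip":0,"linear":[0,0.1,0],"rotation":[0,0,0]}]'; python3 st.py
python3 -m handwheel '[{"grip":0,"linear":[0,0.05,0],"rotation":[0,0,0]},{"grip":0,"linear":[0,0.1,0],"rotation":[0,0,0]}]'; python3 st.py
python3 -m handwheel '[{"grip":0,"linear":[0,0.05,0],"rotation":[0,0,0]},{"grip":0,"linear":[0,0.1,0],"rotation":[0,0,0]}]'; python3 st.py
```

```text
time_s: 14.98
eef_pos: [0.5615, -0.0631, 0.0944]
eef_rot: [0.0, -0.086, 0.996, -0.001]
wrist_force: [-0.0, -5.3, -0.4]
opening: -0.001
14.98 [ 30.25 -28.12  94.41] F [-0.9 -5.2 -0.4]
time_s: 15.15
eef_pos: [0.5613, -0.0618, 0.0944]
eef_rot: [0.0, -0.086, 0.996, -0.0]
wrist_force: [0.2, -4.4, -0.0]
opening: -0.0
15.15 [ 30.24 -26.78  94.38] F [-0.6 -4.4 -0. ]
time_s: 15.32
eef_pos: [0.561, -0.0602, 0.0943]
eef_rot: [0.0, -0.086, 0.996, 0.0]
wrist_force: [0.2, -3.5, -0.1]
opening: 0.0
15.32 [ 30.22 -25.13  94.35] F [-0.4 -3.5 -0.1]
time_s: 15.48
eef_pos: [0.5608, -0.0588, 0.0943]
eef_rot: [0.0, -0.086, 0.996, 0.0]
wrist_force: [-0.1, -2.8, -0.4]
opening: 0.004
15.48 [ 30.22 -23.78  94.3 ] F [-0.6 -2.8 -0.4]
```

```bash

python3 -m handwheel '[{"grip":0,"linear":[0,0.05,0],"rotation":[0,0,0]},{"grip":0,"linear":[0,0.1,0],"rotation":[0,0,0]}]'; python3 st.py
python3 -m handwheel '[{"grip":0,"linear":[0,0.05,0],"rotation":[0,0,0]},{"grip":0,"linear":[0,0.05,0],"rotation":[0,0,0]},{"grip":0,"linear":[0,0.05,0],"rotation":[0,0,0]}]'; python3 st.py
python3 -m handwheel '[{"grip":0,"linear":[0,0.05,0],"rotation":[0,0,0]},{"grip":0,"linear":[0,0.05,0],"rotation":[0,0,0]},{"grip":0,"linear":[0,0.05,0],"rotation":[0,0,0]}]'; python3 st.py; python3 look.py w16
```

```text
time_s: 15.65
eef_pos: [0.5606, -0.0577, 0.0943]
eef_rot: [0.0, -0.086, 0.996, 0.0]
wrist_force: [0.6, -0.6, 0.6]
opening: -0.001
15.65 [ 30.23 -22.69  94.31] F [ 0.5 -0.7  0.6]
time_s: 15.9
eef_pos: [0.5603, -0.0572, 0.0942]
eef_rot: [-0.0, -0.086, 0.996, 0.0]
wrist_force: [0.1, 0.8, -0.4]
opening: 0.0
15.9 [ 30.05 -22.07  94.17] F [ 0.3  0.8 -0.4]
time_s: 16.15
eef_pos: [0.5603, -0.057, 0.0942]
eef_rot: [-0.0, -0.086, 0.996, 0.0]
wrist_force: [-0.1, -0.3, -0.7]
opening: -0.002
16.15 [ 30.08 -21.91  94.19] F [-0.2 -0.3 -0.7]
[ 30.07803731 -21.90715894  94.19248899] (array([ 1.000e-02,  5.690e+00, -1.058e+01]), array([ 0.02, -0.01,  0.02]))
```

View pics/w16.png

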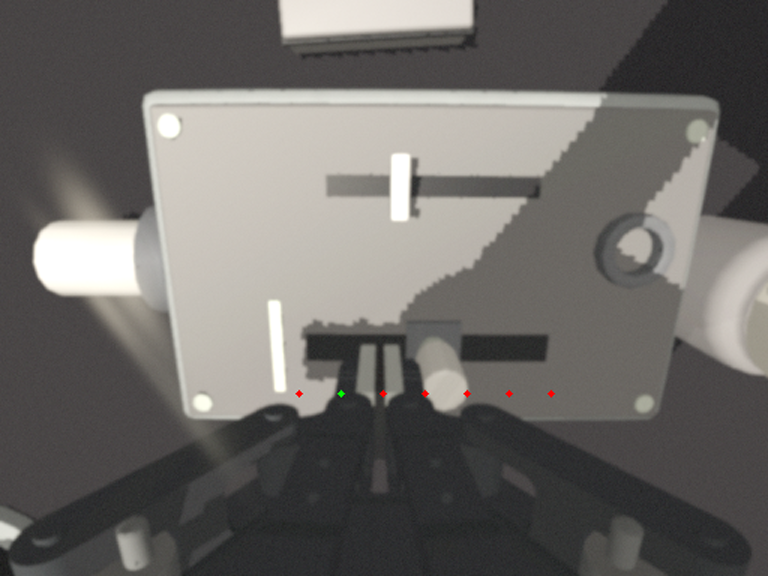

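The post (444) is near midway between click 2 (425) and click 3 (467), still on the finger. Nudging in half-millimetre steps.

```bash

python3 -m handwheel '[{"grip":0,"linear":[0,0.05,0],"rotation":[0,0,0]},{"grip":0,"linear":[0,0.05,0],"rotation":[0,0,0]},{"grip":0,"linear":[0,0.05,0],"rotation":[0,0,0]}]'; python3 st.py
python3 -m handwheel '[{"grip":0,"linear":[0,0.05,0],"rotation":[0,0,0]},{"grip":0,"linear":[0,0.05,0],"rotation":[0,0,0]},{"grip":0,"linear":[0,0.05,0],"rotation":[0,0,0]}]'; python3 st.py; python3 look.py w17
```

```text
time_s: 16.45
eef_pos: [0.5603, -0.0566, 0.0943]
eef_rot: [-0.0, -0.086, 0.996, 0.0]
wrist_force: [0.5, -0.9, 0.2]
opening: -0.004
16.45 [ 30.17 -21.55  94.29] F [ 0.4 -0.9  0.2]
time_s: 16.7
eef_pos: [0.5602, -0.0561, 0.0943]
eef_rot: [-0.0, -0.086, 0.996, 0.0]
wrist_force: [-1.0, -0.1, -0.1]
opening: 0.002
16.7 [ 30.16 -21.04  94.26] F [-1.   0.1 -0.1]
[ 30.16203857 -21.0413538   94.26097113] (array([  0.02,   5.6 , -10.57]), array([ 0.  , -0.  ,  0.02]))
```

View pics/w17.png

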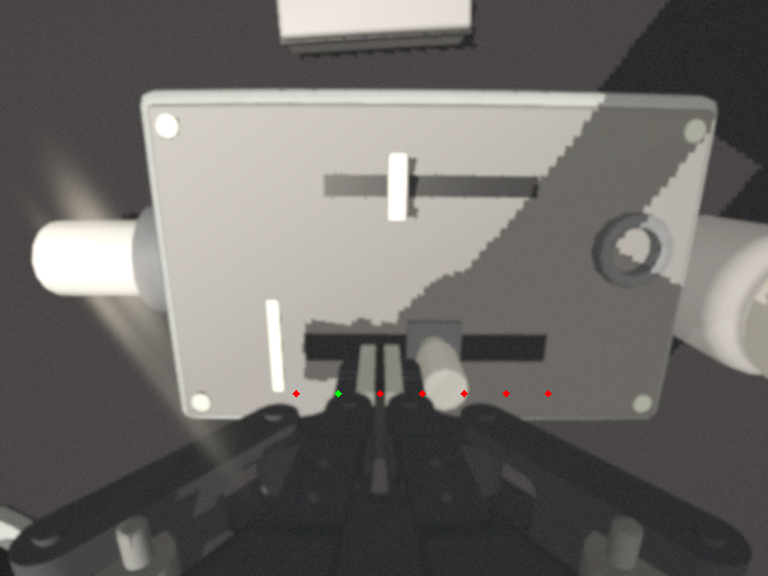

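```bash

python3 -m handwheel '[{"grip":0,"linear":[0,0.05,0],"rotation":[0,0,0]},{"grip":0,"linear":[0,0.05,0],"rotation":[0,0,0]},{"grip":0,"linear":[0,0.05,0],"rotation":[0,0,0]}]'; python3 st.py; python3 look.py w18
```

```text
time_s: 17.0
eef_pos: [0.5602, -0.0556, 0.0943]
eef_rot: [-0.0, -0.086, 0.996, 0.0]
wrist_force: [-0.4, 0.5, -0.3]
opening: -0.005
17.0 [ 30.17 -20.54  94.28] F [-0.3  0.5 -0.3]
[ 30.16571646 -20.5444937   94.28214586] (array([  0.02,   5.55, -10.57]), array([ 0.  , -0.  ,  0.02]))
```

View pics/w18.png

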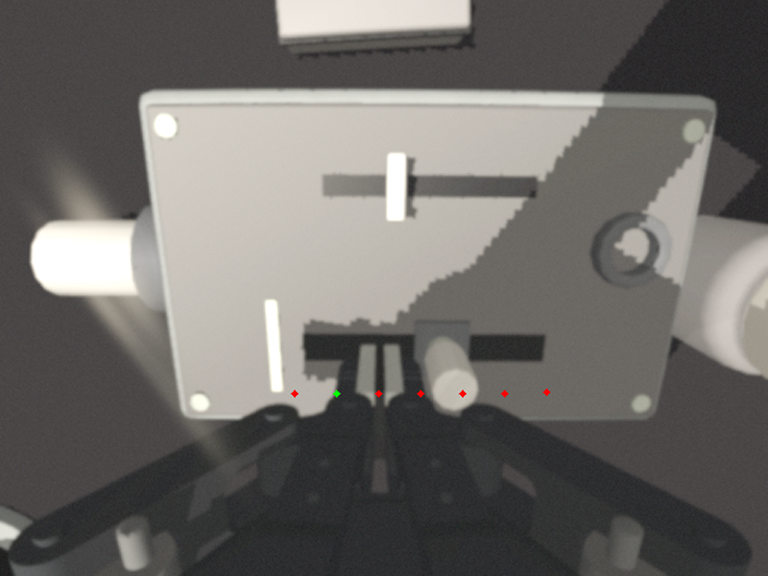

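Click 3 snapped in: post at 455 against its dot at 462, the same offset as click 2 when seated. Three clicks counted. I'll back away without pushing further, and lift.

```bash

python3 -m handwheel '[{"grip":0,"linear":[0,-0.5,0],"rotation":[0,0,0]},{"grip":0,"linear":[0,-1.2,0],"rotation":[0,0,0]},{"grip":0,"linear":[0,-1.6,0],"rotation":[0,0,0]},{"grip":0,"linear":[0,-1.8,0],"rotation":[0,0,0]},{"grip":0,"linear":[0,-1.8,-2],"rotation":[0,0,0]},{"grip":0,"linear":[0,-1.8,-5],"rotation":[0,0,0]},{"grip":0,"linear":[0,-1.8,-8],"rotation":[0,0,0]},{"grip":0,"linear":[0,-1.8,-10],"rotation":[0,0,0]},{"grip":0,"linear":[0,-1.8,-10.5],"rotation":[0,0,0]},{"grip":0,"linear":[0,-1.8,-10.5],"rotation":[0,0,0]},{"grip":0,"linear":[0,-1.8,-10.5],"rotation":[0,0,0]},{"grip":0,"linear":[0,-1.8,-10.5],"rotation":[0,0,0]}]'; python3 st.py; python3 look.py w19
```

```text
time_s: 18.05
eef_pos: [0.5622, -0.0732, 0.1974]
eef_rot: [-0.001, -0.086, 0.996, 0.001]
wrist_force: [-0.5, -0.4, 0.4]
opening: -0.004
18.05 [ 29.14 -38.16 197.35] F [-0.6 -0.3  0.4]
[ 29.13719901 -38.15550982 197.35018973] (array([-0.09,  7.32, -0.25]), array([ 0.09, -0.16,  0.  ]))
```

View pics/w19.png

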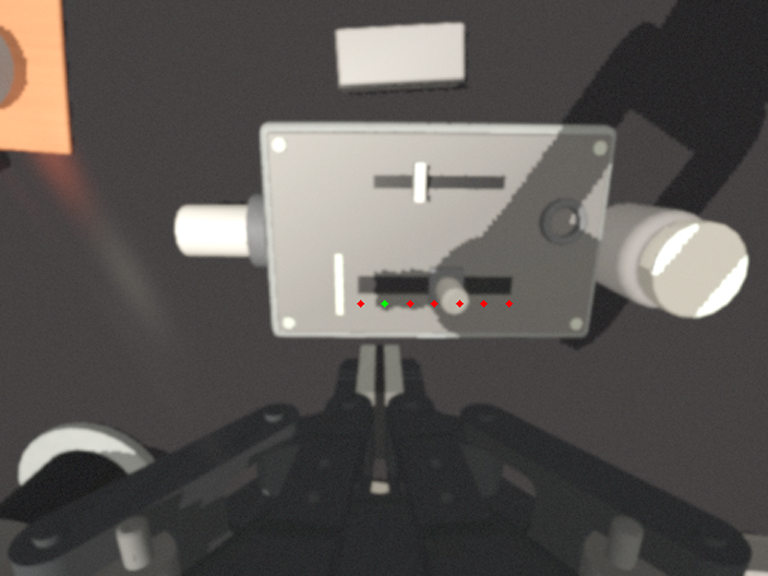

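The final picture shows the post (453,295) at the click 3 dot (459), with the finger lifted well clear. The iris lever and ring look undisturbed.

```bash
python3 -c "
from bench import ctrl
print(ctrl.hand_in())"
```

```text
the job is handed in; nothing more can be done
None
```

The attenuator lever is seated in the third click from home, and I handed the job in at about 18 s of robot time.

- **To home:** I found the lever at click 2. With the closed fingertip on its side I pushed it back through click 1 to home, where it stalled against the stop with the force rising past 8 N.
- **Out again:** I crossed over to the home side and pushed it out in steps of 1 mm or less. Each click showed a peak of about 5.4 to 6.2 N fading away. The lever then moved off the finger into its seat, which I saw in the pictures for clicks 1, 2 and 3.
- **Not past the third:** I stopped when it snapped into click 3 and backed off. The fingertip stayed about 4 mm short of where it would have touched the lever in that seat.

**Last checks:** the final wrist picture shows the lever at the third click mark, and its place along the slot works out at about 42 mm from home. The gripper is about 85 mm above the lever and touching nothing. The iris lever and filter ring looked undisturbed; I did not measure the loose things again.

**Disagreement:** my fitted housing position is about 2 to 3 mm off along y, so the lever always showed 2 to 3 mm short of its computed mark. I judged each click by force, the snap and the steps between seats instead.

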